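Release the board carrier of a control unit with a dowel

TASK

Take the dowel with the yellow handle from its wooden stand, push its thin end gently down through the small orange-ringed hole in the back of the grey control unit, and press the spring latch inside until the black-fronted board carrier springs out of the unit's end; the latch sits at a different depth in each unit, so feel for it and do not force it. Then put the dowel back upright in its stand, fully down, leaving the carrier out and the jar, pulley, tub and socket where they are.

Things in the scene. Friction and masses are not known exactly. Their poses are not given: they have to be found in the camera images.
- pin: Release dowel, loose, 115 mm long, 45 g: wooden nose 8 mm in diameter, 50 mm long (last 2.5 mm taper to 5 mm), then a yellow handle 18 mm in diameter, 65 mm long. Origin at the nose's tip; z runs along the dowel to the handle, which spans z = 50 to 115 mm. At the start it stands in the stand, its shoulder on the stand's top, tip 4 mm above the bench.
- stand: Dark wooden block fixed to the bench, 70 x 70 x 54 mm high, with a vertical through hole for the dowel's nose in its middle. Origin at the centre of its underside. May stand left or right of the robot's middle, the control unit on the other side.
- stand_hole (a point): Centre of the mouth of the stand's hole, in the middle of the stand's top 54 mm above the bench; the hole is 11.5 mm in diameter with a 2 mm chamfer. The dowel is fully down when its shoulder rests on the stand's top, its tip then 50 mm below this point.
- module: Grey control unit lying face down, fixed, 150 (x) x 110 (y) x 72 mm high. Origin: centre of its underside. Carrier leaves at its -x end. Hole in its top, 30 mm +x and 25 mm +y of the middle. Top panel 6 mm thick, empty below. White plug sockets 8 mm high on its top. Steel stops 20 mm high along its long sides. Pressing the dowel on any part of it, latch included, with over 16 N damages it.
- hole (a point): Centre of the mouth of the 11 mm release hole (1 mm chamfer) in the unit's top, 72 mm above the bench; z up, axes as the unit's. The latch button, 21 mm wide, lies straight below, 7 to 23 mm under the mouth (unmeasured, each unit differs). Its spring: 3 N at first touch, 5 to 6 N where it frees the carrier after about 5 mm, hard stop after 7 mm.
- carrier (a joint): How far the carrier stands out of the unit's -x end, m: 0 latched (black front, 70 x 40 mm, against the unit), 0.030 fully out. Once the latch is pressed far enough a spring drives it out to 0.030 in about half a second and keeps it there; no pulling. The latch comes back up when the dowel is withdrawn.
- jar: Amber glass jar with white cap, 56 mm in diameter, 75 mm high, loose, origin at the centre of its underside; leave it alone.
- pulley: Steel motor pulley, 60 mm in diameter, 45 mm high, loose, origin at the centre of its underside; leave it alone.
- tub: Open blue plastic tub, 72 mm in diameter, 45 mm high, loose, origin at the centre of its underside; leave it alone.
- socket: Steel wrench socket, 24 mm in diameter, 32 mm high, standing loose on the bench between unit and stand, origin at the centre of its underside; leave it alone.
Not all that is in view belongs to the job. Several things look just like the pin: the one meant starts nearest to the robot's base. There is more than one size of the module; the one meant has the size given above.

How it is judged:
By the outcome, as a careful person would: the job done as asked, in the order asked, and still so for the second after the job is handed in, with the robot touching nothing.
It also fails if it takes over 67 s, if anything falls off the work surface, if the arm or the gripper's body presses on something with over 40 N, if the wrist force passes 120 N, or if a joint passes its speed limit or range.

ROBOT

A 7-joint arm with a two-finger parallel gripper is mounted at the origin on the work surface. World frame = base frame: x ahead of the robot, y to its left, z up, the work surface at z = 0. Lengths are in m, angles in degrees, forces in N, time in s.
With the tool pointing down it reaches from about 0.4 to 0.9 m from the base axis. Payload 5.5 kg.
Tool frame: the origin (TCP) lies at the very end of the fingers, on their centre line; the grasp point (between the pads) lies arm.grip_depth behind it (arm.grip_depth is the distance from the TCP to the grasp point, in m); z points along the fingers, y is the line along which they close (so a half turn about z gives the same grasp; the last joint's range is limited). The gripper opens to 85 mm and grips with 20 to 120 N. Pads are 22 mm wide; open, the fingers measure 114 mm over their backs; the gripper's body (76 mm by 85 mm) begins 54 mm behind the grasp point. The pads swing forward as they close: fully open they stand 13 mm farther back than shut.
Start: joints at [81.486, 28.699, -24.465, 88.831, 12.651, 65.22, -12.049], TCP at [0.26, -0.596, 0.194] pointing down, gripper open.
Joint ranges: [-164.97, 164.97], [-17.58, 116.51], [-87.97, 89.64], [11.32, 138.91], [-80.73, 260.73], [10.89, 115.49], [-147.41, 147.41]. Speed limits (degrees/s): [147.25, 147.25, 180, 180, 180, 180, 180].

INTERFACE

Orientations are given as a 3x3 rotation matrix whose columns are the frame's x, y, z axes.
In Python, from workcell import arm, vision, sign_off gives the robot as it stands. The module is installed in compiled form; this text tells all that it offers.
- The arm moves only by the tool move_arm, never from a script. Its argument "rows" is a list of rows, each an object of numbers: "rx", "ry", "rz": the turn, a rotation vector about the tool's x, y, z as a fraction of full scale; "dx", "dy", "dz": the shift along the tool's x, y, z as a fraction of full scale; "jaw": the closure, from -1 (fully open) to 1 (shut). In form: [{"rx": .., "ry": .., "rz": .., "dx": .., "dy": .., "dz": .., "jaw": ..}, ...]. A call has 1 to 5 rows; each row shifts and turns the commanded pose from where the row before left it, along the tool's axes as they then stand; what a row does not reach is not made up. Full scale, the value 1, is 100 mm for a shift and 2 pi rad for a turn. A row lasts 1/10 s, in which the tool goes at most 50 mm and 8.59 degrees, less where a joint would pass 70% of its speed; a pose out of reach is approached as far as the arm can. A call with a number of a shift or a turn outside -1 to 1 is refused whole. A call with a gripper value outside its range is refused whole. The fingers move at their own pace and stop on an object; the grip force is fixed at half the most. Time passes only in rows, so rows that do not move let the fingers close. It gives the time, the measured TCP pose, the force, the opening and the grip force at its end, in the units of the state.
- arm.get_obs(): the state, without advancing time (a new reading comes with each control period).
- vision.capture(name): name is "scene" or "top"; returns a dict with "color" (400x640x3 uint8, red, green, blue), "mtx" (3x3 intrinsics, pixels), "rvec" (rotation vector, rad) and "tvec" (3), from world to camera coordinates, as OpenCV has them. Camera axes: x right, y down, z forward; pixel columns grow to the right and rows downward; lengths in m; the calibration is good to about 2 mm. A picture is of the moment at which its call begins. There is no depth.
- sign_off(): hands the job in; it is judged then, once.
The state is a dict: "t": time; "qpos": joint angles; "joint_vel": joint speeds; "effort": joint torques, N m; "position": TCP position; "orientation": TCP orientation; "ft_force": force on the tool from outside, world axes, zero at the start; "ft_torque": the same for the moment, N m; "finger_gap": opening from 0.0 (shut) to 1.0 (fully open); "gripper_force": force on a finger pad.
Only numpy, scipy, OpenCV 4.12 (cv2) and the standard library are available. Lean on these libraries where they do the work, as an engineer would, in place of code of your own. Each camera call takes 0.05 s, during which the arm holds its last target. There are 200 camera calls.

## Working session

There is one attempt and no reset: what is moved stays moved. The work goes in short steps, Python scripts to look and compute and a tool call to move; the robot and the scene stay as the last step left them, time stands still between calls to the robot, and variables do not carry over. Pictures are saved under pics/ and viewed, at most 10 in all, crops included, and the job is handed in when it is done.

Besides the shell and the picture viewer there is one more tool, called after "Emit:" in YAML: its name, and indented under it one key for each argument. move_arm: Moves the arm, as the interface text tells. Shift numbers are shares of 100 mm and turn numbers shares of 2 pi rad, none past 1 either way. Its arguments: {"type":"object","properties":{"rows":{"type":"array"}},"required":["rows"]}

```bash
mkdir -p pics; cat > h.py <<'E'
import numpy as np, cv2
from workcell import arm, vision, sign_off
def cap(n):
    c=vision.capture(n); R=cv2.Rodrigues(np.array(c["rvec"],float))[0]; t=np.array(c["tvec"],float).ravel()
    return c["color"],np.array(c["mtx"],float),R,t
def ray(c,uv,z):
    _,K,R,t=c; o=-R.T@t; d=R.T@np.linalg.inv(K)@np.array([uv[0],uv[1],1.]); return o+d*(z-o[2])/d[2]
def proj(c,p):
    _,K,R,t=c; q=K@(R@np.array(p,float)+t); return q[:2]/q[2]
E
python3 - <<'E'
from h import *
for n in("scene","top"):
    c=cap(n); cv2.imwrite(f"pics/{n}0.png",c[0][:,:,::-1]); print(n,-c[2].T@c[3],c[2][2],c[1][0,0])
o=arm.get_obs(); print(o, arm.grip_depth)
E
```

```text
scene [1.21690484 0.4241168  0.6757072 ] [-0.62270979 -0.49659153 -0.60467294] 442.85364313702513
top [ 0.5273819  -0.05697354  1.08520178] [ 0.0711923  -0.02111581 -0.99723908] 395.46380244570673
{'t': 0.1, 'qpos': array([ 81.48754109,  28.7488879 , -24.45251235,  88.88567522,
        12.65296664,  65.22222695, -12.0484147 ]), 'joint_vel': array([-0.01127583, -0.03507475, -0.0660014 , -0.17721241,  0.0344907 ,
        0.03699834,  0.04067162]), 'effort': array([-1.05171738e-02, -5.70815063e+01, -5.83842382e+00, -2.81749839e+01,
        1.05448533e-02,  5.49272925e-03,  2.10182890e-05]), 'position': array([ 0.2598019 , -0.59504991,  0.19305409]), 'orientation': array([[ 9.16392671e-01,  4.00279857e-01, -7.13826616e-04],
       [ 4.00280493e-01, -9.16391177e-01,  1.65466872e-03],
       [ 8.18614765e-06, -1.80205716e-03, -9.99998376e-01]]), 'ft_force': array([-0.31075949,  0.1214214 , -0.73247029]), 'ft_torque': array([ 0.02054552,  0.04934648, -0.02587994]), 'gripper_force': 0.0, 'finger_gap': 1.0001055880493124} 0.0187
```

View pics/scene0.png

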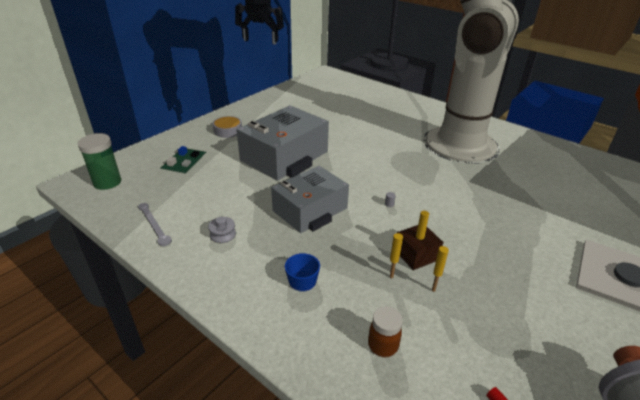

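View pics/top0.png

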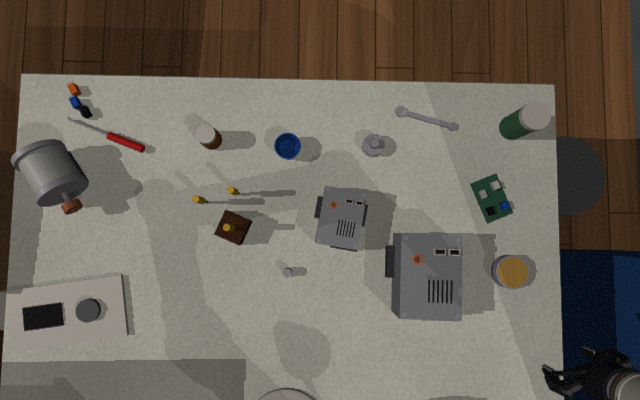

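The top view shows yellow handles at (227,227) in the stand, and at (233,190) and (198,199) loose. Grey units are at (340,218), the small one, and (427,276), the large one. In the scene view the dowels are at (423,224), (397,248) and (441,262). The stand dowel at (227,227) is nearest the base (285,395), so I choose it, and I'm checking it and the units in a crop.

```bash
python3 - <<'E'
from h import *
a=cap("top"); b=cap("scene")
A=cv2.resize(a[0][170:330,180:480],None,fx=2.6,fy=2.6,interpolation=cv2.INTER_CUBIC)[:300+116]
B=cv2.resize(b[0][100:250,230:470],None,fx=3.25,fy=3.25,interpolation=cv2.INTER_CUBIC)
cv2.imwrite("pics/cropA.png",A[:,:,::-1]);cv2.imwrite("pics/cropB.png",B[:,:,::-1])
hsv=cv2.cvtColor(a[0],cv2.COLOR_RGB2HSV)
def comps(c,lo,hi,mn=6):
    h=cv2.cvtColor(c[0],cv2.COLOR_RGB2HSV); m=cv2.inRange(h,lo,hi); n,l,s,ce=cv2.connectedComponentsWithStats(m)
    return [(s[i],ce[i].round(1)) for i in range(1,n) if s[i,4]>=mn]
for c,n in((a,"top"),(b,"scene")):
    print(n,"yellow");[print(*x) for x in comps(c,(18,140,90),(32,255,255))]
    print(n,"orange");[print(*x) for x in comps(c,(3,110,90),(15,255,255),4)]
for uv in[(334,204),(417,259)]: print(ray(a,uv,.072))
print(ray(a,(227,227),.119), ray(a,(233,228),.054))
E
```

```text
top yellow
[227 186   7   7  38] [230.2 189.2]
[192 196   7   6  36] [195.3 198.6]
[223 224   7   7  45] [226. 227.]
[498 258  29  29 634] [512.4 271.9]
top orange
[220   0   1   6   6] [220.    2.5]
[ 300    0   21   79 1062] [310.1  39.9]
[338   0  21  80 909] [345.1  38.8]
[359   0  16  22 151] [367.8   6.1]
[376   0  18  67 802] [382.9  30.2]
[ 602    0   27  139 1934] [614.2  75.1]
[219   7   2  22  37] [219.5  17.7]
[226   9   2   5   5] [226.8  11. ]
[327  15   2   3   4] [327.8  15.8]
[629  17   1   5   5] [629.  19.]
[231  18   3   3   5] [232.2  19. ]
[326  22   3   2   4] [327.   22.8]
[364  22  10  58 267] [370.2  54.5]
[325  25   4  16  24] [326.3  32.3]
[226  26   2   4   5] [226.4  27.2]
[390  28   2   2   4] [390.5  28.5]
[603  33   6   7  13] [605.3  36. ]
[628  33   3   8  11] [628.6  36.2]
[333  39   3   5   6] [334.2  41.2]
[302  41   2   3   5] [302.6  41.8]
[605  40   2   4   5] [605.8  41.6]
[302  45   2   5   7] [302.6  47.4]
[604  44   4   5   7] [605.7  45.9]
[332  48   4  31  62] [334.   64.3]
[300  51   4   7  11] [302.1  53.3]
[391  56   2   4   5] [391.2
[... 190 characters left out ...]
7 83 11 12 76] [71.7 88. ]
[330 201   8   8  41] [333.6 204.3]
[ 61 202  11  10  63] [ 65.8 206.2]
[412 254  11  11  75] [416.9 259. ]
scene yellow
[215 117  24  11 199] [226.5 122. ]
[418 211  11  29 191] [422.9 224.9]
[391 233  12  31 228] [396.7 247.3]
[434 246  14  32 221] [441.2 260.7]
scene orange
[277 133   2   3   4] [277.2 134.2]
[284 132   3   4   8] [284.6 133.8]
[303 193   3   4   7] [303.9 194.7]
[308 193   4   5   8] [309.5 195.4]
[  0 260  13  13  78] [  5.1 264.9]
[388 331  13  11  74] [395.1 336.9]
[628 346  12  11  83] [635. 350.]
[ 0.59344604 -0.11831646  0.072     ]
[ 0.45543336 -0.33206537  0.072     ]
[0.53092682 0.14388984 0.119     ] [0.52877194 0.14186503 0.054     ]
```

View pics/cropA.png

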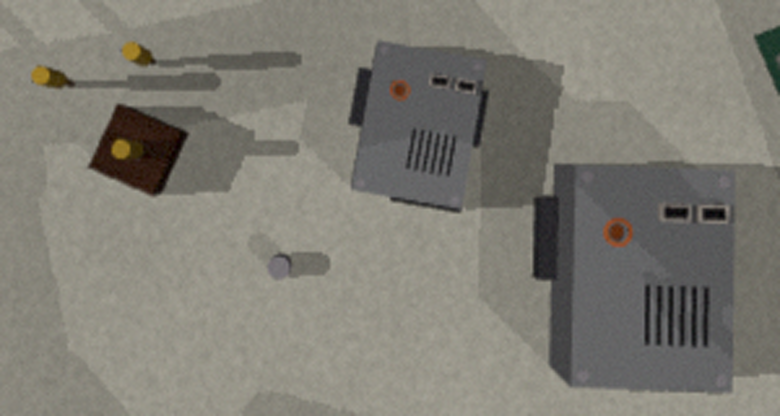

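View pics/cropB.png

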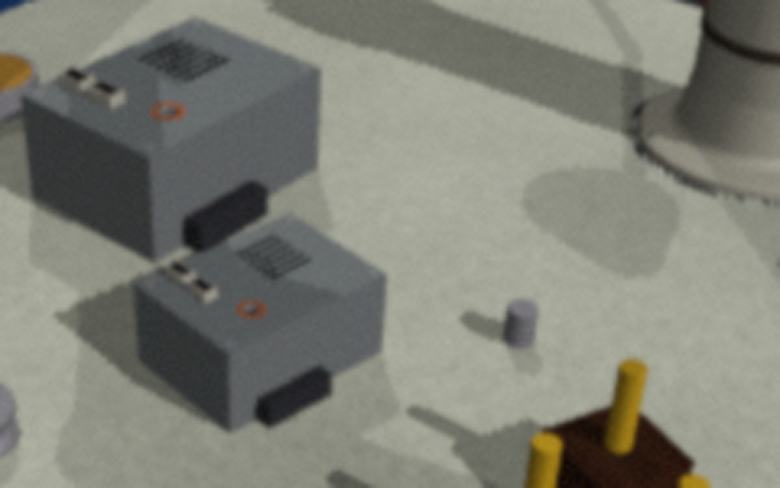

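Crop A: the left unit spans crop (352–490, 42–210), about 110 x 150 mm. Its orange hole is at (399,90), upper left, and a black front shows at its bottom edge. With +x up and +y left, that matches the description, so this is the module; the right unit is too large. The stand dowel at crop (122,149) is the one to take, and the two loose ones are farther away. Crop B confirms both choices.

```bash
cat >> h.py <<'E'
def tri(cs,uvs):
    P=[c[1]@np.c_[c[2],c[3]] for c in cs]
    X=cv2.triangulatePoints(P[0],P[1],np.array(uvs[0],float),np.array(uvs[1],float)).ravel(); return X[:3]/X[3]
def blob(c,lo,hi,box):
    x0,y0,x1,y1=box; m=cv2.inRange(cv2.cvtColor(c[0],cv2.COLOR_RGB2HSV),lo,hi)[y0:y1,x0:x1]
    ys,xs=np.nonzero(m); return np.array([xs.mean()+x0,ys.mean()+y0]),m
def totool(D):
    R=np.array(arm.get_obs()["orientation"]); return R.T@np.array(D)/0.1
E
python3 - <<'E'
from h import *
a=cap("top"); b=cap("scene")
ha,_=blob(a,(3,80,80),(15,255,255),(325,196,343,213)); hb,m=blob(b,(2,70,60),(16,255,255),(298,188,316,202))
print("hole px",ha,hb,"tri",tri((a,b),(ha,hb)),"planes",ray(a,ha,.072),ray(b,hb,.072))
# stand top quad in top view
h=cv2.cvtColor(a[0],cv2.COLOR_RGB2HSV)[205:250,208:258]; g=a[0][205:250,208:258].astype(int)
m=((g.max(2)<90)&(g[:,:,0]-g[:,:,2]>15)|(cv2.inRange(h,(18,100,50),(34,255,255))>0)).astype(np.uint8)
cs,_=cv2.findContours(m,0,2); c=max(cs,key=cv2.contourArea); print("stand",cv2.minAreaRect(c+np.array([208,205])))
# pin: top disc in top view; side axis in scene
pa,mm=blob(a,(18,140,90),(32,255,255),(215,218,240,236)); print("pin top",pa,ray(a,pa,.119)); print(a[0][222:233,220:240].max(2))
pb,_=blob(b,(18,120,60),(34,255,255),(412,205,434,245)); print("pin scene handle centroid",pb,ray(b,pb,.0865))
E
```

```text
hole px [333.34 204.38] [307.12121212 195.12121212] tri [ 0.59243517 -0.11660507  0.0715759 ] planes [ 0.59244442 -0.11662781  0.072     ] [ 0.59284896 -0.11618409  0.072     ]
stand ((232.28866577148438, 227.35052490234375), (28.835830688476562, 27.008209228515625), 23.962491989135742)
pin top [226.06818182 227.04545455] [0.53078907 0.14613644 0.119     ]
[[ 45  45  41  40  41  44  40  44  44  50  51  56  51  51  55  53  55  53
   54  52]
 [ 39  40  42  44  60  81  78  70  56  47  44  53  50  47  50  46  49  54
   41  44]
 [ 43  40  46  57 109 143 144 129  98  65  55  52  49  46  37  31  38  41
   34  35]
 [ 42  37  51  86 138 147 145 145 138 106  62  55  58  57  47  35  33  36
   35  29]
 [ 48  45  59 121 143 143 144 140 145 142  71  56  55  57  55  36  32  35
   33  35]
 [ 43  45  56 136 145 138 143 143 143 140  67  56  55  57  59  30  27  31
   27  29]
 [ 50  50  63 136 148 144 144 142 145 124  65  56  57  56  52  35  32  24
   32  29]
 [ 48  50  54  98 138 145 149 145 136  99  62  57  59  55  40  35  26  34
   31  34]
 [ 47  50  44  56  96 133 137 135  95  63  56  57  54  48  36  36  21  37
   27  32]
 [ 44  47  40  43  51  58  61  62  56  56  51  47  56  45  42  49  44  48
   47  40]
 [ 49  46  52  46  49  46  49  45  47  50  53  43  48  49  47  44  45  49
   50  45]]
pin scene handle centroid [422.25       225.45901639] [0.53237065 0.14750359 0.0865    ]
```

The hole agrees across the two views to 0.6 mm, with height 71.6 mm against 72 expected. The pin is at (0.531, 0.1465). I'm moving above the pin with the present orientation, whose closing line clears the other dowels.

Emit:
move_arm:
  rows:
    - {"dx":0.27,"dy":-0.285,"jaw":-1}
    - {"dx":0.27,"dy":-0.285,"jaw":-1}
    - {"dx":0.27,"dy":-0.285,"jaw":-1}
    - {"dx":0.27,"dy":-0.285,"jaw":-1}
    - {"dx":0.27,"dy":-0.285,"jaw":-1}

```text
validation failed for argument at $.ro...
```

Emit:
move_arm:
  rows:
    - {"dx":0.27,"dy":-0.285,"jaw":-1}
    - {"dx":0.27,"dy":-0.285,"jaw":-1}
    - {"dx":0.27,"dy":-0.285,"jaw":-1}
    - {"dx":0.27,"dy":-0.285,"jaw":-1}
    - {"dx":0.27,"dy":-0.285,"jaw":-1}

```text
validation failed for argument at $.ro...
```

Emit:
move_arm:
  rows:
    - {"rx":0,"ry":0,"rz":0,"dx":0.27,"dy":-0.285,"dz":0,"jaw":-1}
    - {"rx":0,"ry":0,"rz":0,"dx":0.27,"dy":-0.285,"dz":0,"jaw":-1}
    - {"rx":0,"ry":0,"rz":0,"dx":0.27,"dy":-0.285,"dz":0,"jaw":-1}
    - {"rx":0,"ry":0,"rz":0,"dx":0.27,"dy":-0.285,"dz":0,"jaw":-1}
    - {"rx":0,"ry":0,"rz":0,"dx":0.27,"dy":-0.285,"dz":0,"jaw":-1}

```text
t: 0.8
position: [0.3272, -0.4095, 0.1941]
orientation: [[0.916, 0.4, 0.0], [0.4, -0.916, -0.0], [0.0, 0.0, -1.0]]
ft_force: [0.4, -1.4, 0.2]
finger_gap: 1.001
gripper_force: 0.0
```

Emit:
move_arm:
  rows:
    - {"rx":0,"ry":0,"rz":0,"dx":0.27,"dy":-0.285,"dz":0,"jaw":-1}
    - {"rx":0,"ry":0,"rz":0,"dx":0.27,"dy":-0.285,"dz":0,"jaw":-1}
    - {"rx":0,"ry":0,"rz":0,"dx":0.27,"dy":-0.285,"dz":0,"jaw":-1}
    - {"rx":0,"ry":0,"rz":0,"dx":0.27,"dy":-0.285,"dz":0,"jaw":-1}
    - {"rx":0,"ry":0,"rz":0,"dx":0.27,"dy":-0.285,"dz":0,"jaw":-1}

```text
t: 1.3
position: [0.3939, -0.225, 0.1943]
orientation: [[0.916, 0.4, 0.0], [0.4, -0.916, -0.001], [0.0, 0.001, -1.0]]
ft_force: [1.6, 0.7, -0.5]
finger_gap: 1.0
gripper_force: 0.0
```

Emit:
move_arm:
  rows:
    - {"rx":0,"ry":0,"rz":0,"dx":0.27,"dy":-0.285,"dz":0,"jaw":-1}
    - {"rx":0,"ry":0,"rz":0,"dx":0.27,"dy":-0.285,"dz":0,"jaw":-1}
    - {"rx":0,"ry":0,"rz":0,"dx":0.27,"dy":-0.285,"dz":0,"jaw":-1}
    - {"rx":0,"ry":0,"rz":0,"dx":0.27,"dy":-0.285,"dz":0,"jaw":-1}
    - {"rx":0,"ry":0,"rz":0,"dx":0.27,"dy":-0.285,"dz":0,"jaw":-1}

```text
t: 1.8
position: [0.4606, -0.0404, 0.1943]
orientation: [[0.916, 0.4, 0.001], [0.4, -0.916, -0.001], [0.0, 0.001, -1.0]]
ft_force: [0.4, -0.4, -0.5]
finger_gap: 1.0
gripper_force: 0.0
```

Emit:
move_arm:
  rows:
    - {"rx":0,"ry":0,"rz":0,"dx":0.27,"dy":-0.285,"dz":0,"jaw":-1}
    - {"rx":0,"ry":0,"rz":0,"dx":0.27,"dy":-0.285,"dz":0,"jaw":-1}
    - {"rx":0,"ry":0,"rz":0,"dx":0.27,"dy":-0.285,"dz":0,"jaw":-1}
    - {"rx":0,"ry":0,"rz":0,"dx":0.27,"dy":-0.285,"dz":0,"jaw":-1}
    - {"rx":0,"ry":0,"rz":0,"dx":0,"dy":0,"dz":0,"jaw":-1}

```text
t: 2.3
position: [0.5143, 0.113, 0.1948]
orientation: [[0.913, 0.408, 0.002], [0.408, -0.913, 0.005], [0.004, -0.003, -1.0]]
ft_force: [-1.1, -0.4, 1.0]
finger_gap: 1.0
gripper_force: 0.0
```

```bash
python3 - <<'E'
from h import *
o=arm.get_obs(); print(o["position"],o["qpos"],totool(np.array([.531,.1465,.0763])-o["position"]))
E
```

```text
[0.51431749 0.113036   0.1947664 ] [ 24.32937796  20.15835562 -47.93826046 106.10945408  16.7852153
  60.93393079 -96.01945243] [ 0.2843971  -0.23348047  1.18652789]
```

Emit:
move_arm:
  rows:
    - {"rx":0,"ry":0,"rz":0,"dx":0.14,"dy":-0.12,"dz":0,"jaw":-1}
    - {"rx":0,"ry":0,"rz":0,"dx":0.14,"dy":-0.115,"dz":0,"jaw":-1}
    - {"rx":0,"ry":0,"rz":0,"dx":0,"dy":0,"dz":0,"jaw":-1}

```text
t: 2.6
position: [0.5302, 0.1407, 0.1942]
orientation: [[0.915, 0.403, 0.001], [0.403, -0.915, 0.002], [0.001, -0.001, -1.0]]
ft_force: [-0.2, 0.1, 0.1]
finger_gap: 0.997
gripper_force: 0.0
```

```bash
python3 - <<'E'
from h import *
o=arm.get_obs(); print(o["position"],o["orientation"],o["qpos"],totool(np.array([.531,.1465,.0763])-o["position"]))
a=cap("top");b=cap("scene")
cv2.imwrite("pics/above.png",np.hstack([cv2.resize(a[0][150:270,160:310],None,fx=2.6,fy=2.6),cv2.resize(b[0][150:270,360:510],None,fx=2.6,fy=2.6)])[:,:,::-1])
E
```

```text
[0.53019693 0.14074288 0.19421451] [[ 9.15362028e-01  4.02631315e-01  6.17267020e-04]
 [ 4.02629886e-01 -9.15361340e-01  1.67097532e-03]
 [ 1.23780936e-03 -1.28101721e-03 -9.99998413e-01]] [  20.1474817    22.77992758  -47.31318062  103.10577535   18.68204758
   62.22408957 -100.03224036] [ 0.02907137 -0.04795452  1.17924437]
```

View pics/above.png

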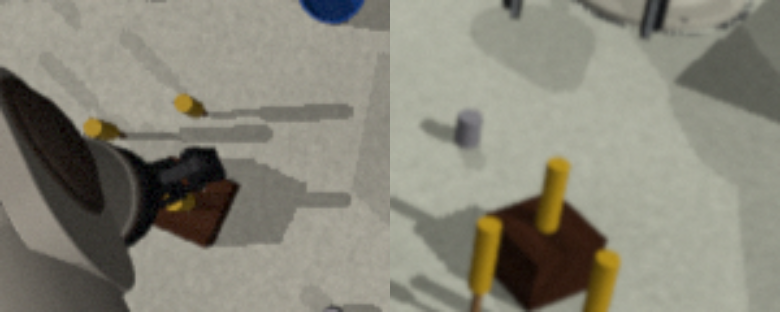

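The crop shows the open fingers straddling the stand dowel (left half: handle at (180,203); right half: fingers at (512,5) and (652,15)). The two loose dowels are clear. I'm correcting 5 mm and descending in steps.

Emit:
move_arm:
  rows:
    - {"rx":0,"ry":0,"rz":0,"dx":0.03,"dy":-0.045,"dz":0.2,"jaw":-1}
    - {"rx":0,"ry":0,"rz":0,"dx":0,"dy":0,"dz":0.2,"jaw":-1}
    - {"rx":0,"ry":0,"rz":0,"dx":0,"dy":0,"dz":0,"jaw":-1}
    - {"rx":0,"ry":0,"rz":0,"dx":0,"dy":0,"dz":0,"jaw":-1}

```text
t: 3.1
position: [0.5304, 0.1428, 0.1541]
orientation: [[0.917, 0.399, -0.001], [0.399, -0.917, -0.001], [-0.001, 0.0, -1.0]]
ft_force: [0.5, 1.1, 0.6]
finger_gap: 0.999
gripper_force: 0.0
```

```bash
python3 - <<'E'
from h import *
o=arm.get_obs(); print(o["position"],o["orientation"][:,2],totool(np.array([.531,.1465,.0763])-o["position"]))
E
```

```text
[0.53044532 0.14275466 0.15411529] [-8.41775561e-04 -7.31438529e-04 -9.99999378e-01] [ 0.02086549 -0.03238535  0.77812036]
```

Emit:
move_arm:
  rows:
    - {"rx":0,"ry":0,"rz":0,"dx":0.02,"dy":-0.03,"dz":0.2,"jaw":-1}
    - {"rx":0,"ry":0,"rz":0,"dx":0,"dy":0,"dz":0.28,"jaw":-1}
    - {"rx":0,"ry":0,"rz":0,"dx":0,"dy":0,"dz":0.28,"jaw":-1}
    - {"rx":0,"ry":0,"rz":0,"dx":0,"dy":0,"dz":0,"jaw":-1}
    - {"rx":0,"ry":0,"rz":0,"dx":0,"dy":0,"dz":0,"jaw":-1}

```text
t: 3.6
position: [0.5319, 0.1475, 0.0791]
orientation: [[0.917, 0.4, 0.001], [0.4, -0.917, 0.0], [0.001, 0.0, -1.0]]
ft_force: [-0.2, 0.5, 0.6]
finger_gap: 0.997
gripper_force: 0.0
```

```bash
python3 - <<'E'
from h import *
o=arm.get_obs(); print(o["position"],o["orientation"][:,2],totool(np.array([.531,.1465,.0763])-o["position"]),o["ft_force"])
E
```

```text
[0.5319207  0.14750398 0.07911802] [ 5.65919116e-04  2.08343222e-04 -9.99999818e-01] [-0.01247115  0.00551801  0.02817294] [-0.18421751  0.52543804  0.62138973]
```

Emit:
move_arm:
  rows:
    - {"rx":0,"ry":0,"rz":0,"dx":-0.01,"dy":0,"dz":0,"jaw":1}
    - {"rx":0,"ry":0,"rz":0,"dx":0,"dy":0,"dz":0,"jaw":1}
    - {"rx":0,"ry":0,"rz":0,"dx":0,"dy":0,"dz":0,"jaw":1}
    - {"rx":0,"ry":0,"rz":0,"dx":0,"dy":0,"dz":0,"jaw":1}
    - {"rx":0,"ry":0,"rz":0,"dx":0,"dy":0,"dz":0,"jaw":1}

```text
t: 4.1
position: [0.5309, 0.1472, 0.0786]
orientation: [[0.916, 0.4, 0.001], [0.4, -0.916, 0.0], [0.001, 0.0, -1.0]]
ft_force: [0.9, -0.4, 4.2]
finger_gap: 0.16
gripper_force: 59.9
```

Emit:
move_arm:
  rows:
    - {"rx":0,"ry":0,"rz":0,"dx":0,"dy":0,"dz":0,"jaw":1}
    - {"rx":0,"ry":0,"rz":0,"dx":0,"dy":0,"dz":0,"jaw":1}
    - {"rx":0,"ry":0,"rz":0,"dx":0,"dy":0,"dz":0,"jaw":1}

```text
t: 4.4
position: [0.5312, 0.1473, 0.0786]
orientation: [[0.916, 0.4, 0.001], [0.4, -0.916, 0.0], [0.001, 0.0, -1.0]]
ft_force: [-0.0, 0.0, 4.8]
finger_gap: 0.153
gripper_force: 58.7
```

The grip is at 59 N, with the TCP at (0.5312, 0.1473, 0.0786) and the tip 74.6 mm below it. Lifting.

Emit:
move_arm:
  rows:
    - {"rx":0,"ry":0,"rz":0,"dx":0,"dy":0,"dz":-0.15,"jaw":1}
    - {"rx":0,"ry":0,"rz":0,"dx":0,"dy":0,"dz":-0.3,"jaw":1}
    - {"rx":0,"ry":0,"rz":0,"dx":0,"dy":0,"dz":-0.35,"jaw":1}
    - {"rx":0,"ry":0,"rz":0,"dx":0,"dy":0,"dz":-0.3,"jaw":1}
    - {"rx":0,"ry":0,"rz":0,"dx":0,"dy":0,"dz":0,"jaw":1}

```text
t: 4.9
position: [0.5331, 0.1487, 0.1929]
orientation: [[0.916, 0.401, 0.007], [0.401, -0.916, 0.002], [0.007, 0.001, -1.0]]
ft_force: [0.4, 0.2, -0.6]
finger_gap: 0.15
gripper_force: 58.6
```

```bash
python3 - <<'E'
from h import *
o=arm.get_obs(); print(o["position"],o["orientation"],totool(np.array([.5925,-.1166,.19])-o["position"]),o["ft_force"],o["qpos"])
E
```

```text
[0.53308111 0.14873617 0.19291629] [[ 0.91617924  0.40070117  0.00736037]
 [ 0.40070036 -0.91620767  0.00164999]
 [ 0.00740478  0.00143762 -0.99997155]] [-0.51903545  2.66908064  0.02915755] [ 0.43136252  0.19006436 -0.64859756] [  19.28208603   23.17815933  -47.39911189  102.86957995   19.28093778
   61.92346137 -101.30817451]
```

Emit:
move_arm:
  rows:
    - {"rx":0,"ry":0,"rz":0,"dx":-0.05,"dy":0.25,"dz":0,"jaw":1}
    - {"rx":0,"ry":0,"rz":0,"dx":-0.06,"dy":0.3,"dz":0,"jaw":1}
    - {"rx":0,"ry":0,"rz":0,"dx":-0.06,"dy":0.3,"dz":0,"jaw":1}
    - {"rx":0,"ry":0,"rz":0,"dx":-0.06,"dy":0.3,"dz":0,"jaw":1}
    - {"rx":0,"ry":0,"rz":0,"dx":-0.06,"dy":0.3,"dz":0,"jaw":1}

```text
t: 5.4
position: [0.5613, 0.0015, 0.1876]
orientation: [[0.916, 0.401, -0.001], [0.401, -0.916, 0.0], [-0.001, -0.001, -1.0]]
ft_force: [0.4, 0.1, -0.4]
finger_gap: 0.148
gripper_force: 58.7
```

Emit:
move_arm:
  rows:
    - {"rx":0,"ry":0,"rz":0,"dx":-0.06,"dy":0.3,"dz":0,"jaw":1}
    - {"rx":0,"ry":0,"rz":0,"dx":-0.06,"dy":0.3,"dz":0,"jaw":1}
    - {"rx":0,"ry":0,"rz":0,"dx":-0.06,"dy":0.3,"dz":0,"jaw":1}
    - {"rx":0,"ry":0,"rz":0,"dx":-0.05,"dy":0.25,"dz":0,"jaw":1}
    - {"rx":0,"ry":0,"rz":0,"dx":0,"dy":0,"dz":0,"jaw":1}

```text
t: 5.9
position: [0.5863, -0.1175, 0.1869]
orientation: [[0.919, 0.394, -0.002], [0.394, -0.919, -0.002], [-0.002, 0.001, -1.0]]
ft_force: [-0.4, -0.5, -1.0]
finger_gap: 0.155
gripper_force: 58.7
```

Emit:
move_arm:
  rows:
    - {"rx":0,"ry":0,"rz":0,"dx":0,"dy":0,"dz":0,"jaw":1}
    - {"rx":0,"ry":0,"rz":0,"dx":0,"dy":0,"dz":0,"jaw":1}
    - {"rx":0,"ry":0,"rz":0,"dx":0,"dy":0,"dz":0,"jaw":1}

```text
t: 6.2
position: [0.5867, -0.1103, 0.1881]
orientation: [[0.915, 0.402, -0.0], [0.402, -0.915, 0.0], [0.0, -0.001, -1.0]]
ft_force: [-0.4, -0.5, -0.0]
finger_gap: 0.147
gripper_force: 58.7
```

```bash
python3 - <<'E'
from h import *
o=arm.get_obs(); print(o["position"],o["orientation"],totool(np.array([.5925,-.1166,.16])-o["position"]),o["ft_force"],o["qpos"])
a=cap("top");b=cap("scene")
p=o["position"]; R=np.array(o["orientation"])
tip=p+R@[0,0,.0746]; print("tip pred",tip,proj(b,tip),proj(b,(.5925,-.1166,.072)))
yb,m=blob(b,(18,120,60),(34,255,255),(250,100,370,215)); ys,xs=np.nonzero(m); print(yb,xs.min()+250,xs.max()+250,ys.min()+100,ys.max()+100)
print("expected handle mid px", proj(b,p-R[:,2]*(-.0746+.0825)))
cv2.imwrite("pics/hole1.png",np.hstack([cv2.resize(a[0][150:270,280:400],None,fx=3.3,fy=3.3,interpolation=2),cv2.resize(b[0][110:230,250:370],None,fx=3.3,fy=3.3,interpolation=2)])[:,:,::-1])
E
```

```text
[ 0.58666801 -0.11026668  0.18805598] [[ 9.15432987e-01  4.02470377e-01 -2.04453074e-04]
 [ 4.02470429e-01 -9.15432854e-01  4.92751580e-04]
 [ 1.11548533e-05 -5.33367367e-04 -9.99999858e-01]] [0.02789508 0.08159895 0.28051664] [-0.42521898 -0.52046144 -0.03430378] [ 39.96424146  27.39300689 -42.50750753  96.70368372  20.22721036
  63.87163199 -74.66254153]
tip pred [ 0.58665276 -0.11022992  0.11345599] [310.90055798 180.05813072] [307.08374248 194.98414557]
[310.83035714 148.53571429] 307 315 133 163
expected handle mid px [311.03736768 148.14633012]
```

View pics/hole1.png

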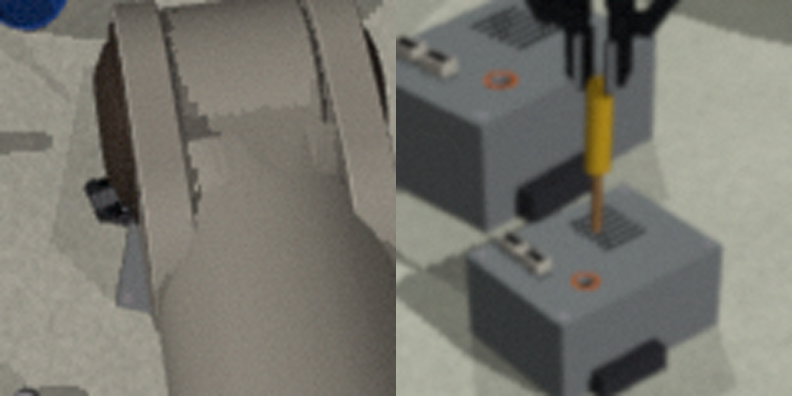

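The scene view shows the dowel held upright, with its tip at (310,180) and the hole at (307,195); predicted and seen handle positions agree within 0.4 px. I'm moving over the hole and lowering to just above the mouth.

Emit:
move_arm:
  rows:
    - {"rx":0,"ry":0,"rz":0,"dx":0.03,"dy":0.08,"dz":0.05,"jaw":1}
    - {"rx":0,"ry":0,"rz":0,"dx":0,"dy":0,"dz":0.15,"jaw":1}
    - {"rx":0,"ry":0,"rz":0,"dx":0,"dy":0,"dz":0.1,"jaw":1}
    - {"rx":0,"ry":0,"rz":0,"dx":0,"dy":0,"dz":0,"jaw":1}
    - {"rx":0,"ry":0,"rz":0,"dx":0,"dy":0,"dz":0,"jaw":1}

```text
t: 6.8
position: [0.5923, -0.1178, 0.1572]
orientation: [[0.916, 0.401, -0.001], [0.401, -0.916, 0.001], [-0.001, -0.001, -1.0]]
ft_force: [0.2, -0.5, 0.1]
finger_gap: 0.149
gripper_force: 58.7
```

Emit:
move_arm:
  rows:
    - {"rx":0,"ry":0,"rz":0,"dx":0,"dy":0,"dz":0,"jaw":1}
    - {"rx":0,"ry":0,"rz":0,"dx":0,"dy":0,"dz":0,"jaw":1}
    - {"rx":0,"ry":0,"rz":0,"dx":0,"dy":0,"dz":0,"jaw":1}

```text
t: 7.1
position: [0.5931, -0.118, 0.1585]
orientation: [[0.916, 0.4, 0.001], [0.4, -0.916, -0.0], [0.001, 0.001, -1.0]]
ft_force: [-0.4, -0.0, -0.6]
finger_gap: 0.153
gripper_force: 58.7
```

```bash
python3 - <<'E'
from h import *
o=arm.get_obs(); print(o["position"],o["orientation"][:,2],totool(np.array([.5928,-.1163,.15])-o["position"]),o["ft_force"])
b=cap("scene"); p=o["position"]; R=np.array(o["orientation"]); tip=p+R@[0,0,.0746]; print("tip pred",tip,proj(b,tip))
yb,m=blob(b,(18,120,60),(34,255,255),(250,100,370,215)); print(yb,proj(b,p-R[:,2]*(.0079)))
cv2.imwrite("pics/hole2.png",cv2.resize(b[0][150:215,270:350],None,fx=9,fy=9,interpolation=2)[:,:,::-1])
E
```

```text
[ 0.59314568 -0.11804673  0.15848863] [ 8.19908125e-04 -2.14191918e-04 -9.99999641e-01] [ 0.00376803 -0.01743496  0.08487972] [-0.44979208 -0.03944733 -0.55358116]
tip pred [ 0.59320684 -0.1180627   0.08388866] [306.39324182 190.68925852]
[306.1826484  160.57077626] [306.34035697 159.90497965]
```

View pics/hole2.png

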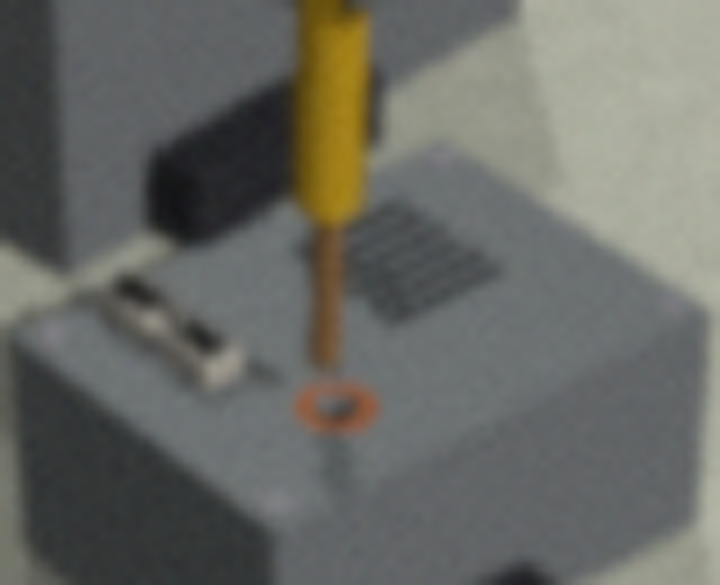

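The tip is at crop (326,365) and the ring centre at (338,407). The tip needs about 1.7 mm along -tool y, as computed. I'm correcting that and going down gently.

Emit:
move_arm:
  rows:
    - {"rx":0,"ry":0,"rz":0,"dx":0.004,"dy":-0.018,"dz":0.03,"jaw":1}
    - {"rx":0,"ry":0,"rz":0,"dx":0,"dy":0,"dz":0.03,"jaw":1}
    - {"rx":0,"ry":0,"rz":0,"dx":0,"dy":0,"dz":0.02,"jaw":1}
    - {"rx":0,"ry":0,"rz":0,"dx":0,"dy":0,"dz":0,"jaw":1}
    - {"rx":0,"ry":0,"rz":0,"dx":0,"dy":0,"dz":0,"jaw":1}

```text
t: 7.65
position: [0.5924, -0.1163, 0.1499]
orientation: [[0.916, 0.4, -0.0], [0.4, -0.916, 0.0], [-0.0, -0.0, -1.0]]
ft_force: [-0.2, -0.2, -1.0]
finger_gap: 0.151
gripper_force: 58.7
```

Emit:
move_arm:
  rows:
    - {"rx":0,"ry":0,"rz":0,"dx":0,"dy":0,"dz":0.02,"jaw":1}
    - {"rx":0,"ry":0,"rz":0,"dx":0,"dy":0,"dz":0.02,"jaw":1}
    - {"rx":0,"ry":0,"rz":0,"dx":0,"dy":0,"dz":0,"jaw":1}
    - {"rx":0,"ry":0,"rz":0,"dx":0,"dy":0,"dz":0,"jaw":1}

```text
t: 8.05
position: [0.5924, -0.1162, 0.1459]
orientation: [[0.916, 0.4, -0.0], [0.4, -0.916, 0.0], [-0.0, -0.0, -1.0]]
ft_force: [-1.2, -0.1, -0.3]
finger_gap: 0.154
gripper_force: 58.7
```

Emit:
move_arm:
  rows:
    - {"rx":0,"ry":0,"rz":0,"dx":0,"dy":0,"dz":0.015,"jaw":1}
    - {"rx":0,"ry":0,"rz":0,"dx":0,"dy":0,"dz":0,"jaw":1}
    - {"rx":0,"ry":0,"rz":0,"dx":0,"dy":0,"dz":0.015,"jaw":1}
    - {"rx":0,"ry":0,"rz":0,"dx":0,"dy":0,"dz":0,"jaw":1}

```text
t: 8.45
position: [0.5923, -0.1163, 0.1428]
orientation: [[0.916, 0.4, -0.0], [0.4, -0.916, 0.0], [-0.0, -0.0, -1.0]]
ft_force: [-0.2, -0.4, -1.0]
finger_gap: 0.148
gripper_force: 58.7
```

Emit:
move_arm:
  rows:
    - {"rx":0,"ry":0,"rz":0,"dx":0,"dy":0,"dz":0.015,"jaw":1}
    - {"rx":0,"ry":0,"rz":0,"dx":0,"dy":0,"dz":0,"jaw":1}
    - {"rx":0,"ry":0,"rz":0,"dx":0,"dy":0,"dz":0,"jaw":1}

```text
t: 8.75
position: [0.5925, -0.1162, 0.1415]
orientation: [[0.916, 0.4, -0.0], [0.4, -0.916, 0.0], [-0.0, -0.0, -1.0]]
ft_force: [-0.2, 0.5, 0.1]
finger_gap: 0.148
gripper_force: 58.7
```

The tip is about 5 mm into the hole with no force. Feeling on in small steps.

Emit:
move_arm:
  rows:
    - {"rx":0,"ry":0,"rz":0,"dx":0,"dy":0,"dz":0.015,"jaw":1}
    - {"rx":0,"ry":0,"rz":0,"dx":0,"dy":0,"dz":0,"jaw":1}
    - {"rx":0,"ry":0,"rz":0,"dx":0,"dy":0,"dz":0.015,"jaw":1}
    - {"rx":0,"ry":0,"rz":0,"dx":0,"dy":0,"dz":0,"jaw":1}
    - {"rx":0,"ry":0,"rz":0,"dx":0,"dy":0,"dz":0,"jaw":1}

```text
t: 9.25
position: [0.5924, -0.1162, 0.1384]
orientation: [[0.916, 0.4, -0.0], [0.4, -0.916, 0.0], [-0.0, -0.0, -1.0]]
ft_force: [0.6, 0.0, 0.1]
finger_gap: 0.15
gripper_force: 58.7
```

Emit:
move_arm:
  rows:
    - {"rx":0,"ry":0,"rz":0,"dx":0,"dy":0,"dz":0.015,"jaw":1}
    - {"rx":0,"ry":0,"rz":0,"dx":0,"dy":0,"dz":0,"jaw":1}
    - {"rx":0,"ry":0,"rz":0,"dx":0,"dy":0,"dz":0.015,"jaw":1}
    - {"rx":0,"ry":0,"rz":0,"dx":0,"dy":0,"dz":0,"jaw":1}
    - {"rx":0,"ry":0,"rz":0,"dx":0,"dy":0,"dz":0,"jaw":1}

```text
t: 9.75
position: [0.5924, -0.1163, 0.1354]
orientation: [[0.916, 0.4, -0.0], [0.4, -0.916, 0.0], [-0.0, -0.0, -1.0]]
ft_force: [0.1, 1.1, -1.0]
finger_gap: 0.15
gripper_force: 58.7
```

Tip 11 mm down, free.

Emit:
move_arm:
  rows:
    - {"rx":0,"ry":0,"rz":0,"dx":0,"dy":0,"dz":0.015,"jaw":1}
    - {"rx":0,"ry":0,"rz":0,"dx":0,"dy":0,"dz":0,"jaw":1}
    - {"rx":0,"ry":0,"rz":0,"dx":0,"dy":0,"dz":0.015,"jaw":1}
    - {"rx":0,"ry":0,"rz":0,"dx":0,"dy":0,"dz":0,"jaw":1}
    - {"rx":0,"ry":0,"rz":0,"dx":0,"dy":0,"dz":0,"jaw":1}

```text
t: 10.25
position: [0.5925, -0.1162, 0.1324]
orientation: [[0.916, 0.4, -0.0], [0.4, -0.916, 0.0], [-0.0, -0.0, -1.0]]
ft_force: [0.7, -0.3, -0.5]
finger_gap: 0.15
gripper_force: 58.7
```

Emit:
move_arm:
  rows:
    - {"rx":0,"ry":0,"rz":0,"dx":0,"dy":0,"dz":0.015,"jaw":1}
    - {"rx":0,"ry":0,"rz":0,"dx":0,"dy":0,"dz":0,"jaw":1}
    - {"rx":0,"ry":0,"rz":0,"dx":0,"dy":0,"dz":0.015,"jaw":1}
    - {"rx":0,"ry":0,"rz":0,"dx":0,"dy":0,"dz":0,"jaw":1}
    - {"rx":0,"ry":0,"rz":0,"dx":0,"dy":0,"dz":0,"jaw":1}

```text
t: 10.75
position: [0.5925, -0.1162, 0.1294]
orientation: [[0.916, 0.4, -0.0], [0.4, -0.916, 0.0], [-0.0, -0.0, -1.0]]
ft_force: [-0.7, 0.1, -1.0]
finger_gap: 0.151
gripper_force: 58.7
```

Emit:
move_arm:
  rows:
    - {"rx":0,"ry":0,"rz":0,"dx":0,"dy":0,"dz":0.015,"jaw":1}
    - {"rx":0,"ry":0,"rz":0,"dx":0,"dy":0,"dz":0,"jaw":1}
    - {"rx":0,"ry":0,"rz":0,"dx":0,"dy":0,"dz":0.015,"jaw":1}
    - {"rx":0,"ry":0,"rz":0,"dx":0,"dy":0,"dz":0,"jaw":1}
    - {"rx":0,"ry":0,"rz":0,"dx":0,"dy":0,"dz":0,"jaw":1}

```text
t: 11.25
position: [0.5924, -0.1163, 0.1264]
orientation: [[0.916, 0.4, -0.0], [0.4, -0.916, 0.0], [-0.0, -0.0, -1.0]]
ft_force: [-0.3, -0.9, -0.2]
finger_gap: 0.148
gripper_force: 58.7
```

Emit:
move_arm:
  rows:
    - {"rx":0,"ry":0,"rz":0,"dx":0,"dy":0,"dz":0.015,"jaw":1}
    - {"rx":0,"ry":0,"rz":0,"dx":0,"dy":0,"dz":0,"jaw":1}
    - {"rx":0,"ry":0,"rz":0,"dx":0,"dy":0,"dz":0.015,"jaw":1}
    - {"rx":0,"ry":0,"rz":0,"dx":0,"dy":0,"dz":0,"jaw":1}
    - {"rx":0,"ry":0,"rz":0,"dx":0,"dy":0,"dz":0,"jaw":1}

```text
t: 11.75
position: [0.5927, -0.1163, 0.1237]
orientation: [[0.916, 0.4, 0.0], [0.4, -0.916, -0.0], [0.0, 0.0, -1.0]]
ft_force: [0.1, 0.4, 1.5]
finger_gap: 0.151
gripper_force: 59.0
```

First contact, about 22–23 mm deep. Continuing in 1 mm steps.

Emit:
move_arm:
  rows:
    - {"rx":0,"ry":0,"rz":0,"dx":0,"dy":0,"dz":0.01,"jaw":1}
    - {"rx":0,"ry":0,"rz":0,"dx":0,"dy":0,"dz":0,"jaw":1}
    - {"rx":0,"ry":0,"rz":0,"dx":0,"dy":0,"dz":0.01,"jaw":1}
    - {"rx":0,"ry":0,"rz":0,"dx":0,"dy":0,"dz":0,"jaw":1}
    - {"rx":0,"ry":0,"rz":0,"dx":0,"dy":0,"dz":0,"jaw":1}

```text
t: 12.25
position: [0.5927, -0.1162, 0.1218]
orientation: [[0.916, 0.4, 0.0], [0.4, -0.916, -0.0], [0.0, 0.0, -1.0]]
ft_force: [-0.2, 0.1, 4.5]
finger_gap: 0.151
gripper_force: 59.6
```

Emit:
move_arm:
  rows:
    - {"rx":0,"ry":0,"rz":0,"dx":0,"dy":0,"dz":0.01,"jaw":1}
    - {"rx":0,"ry":0,"rz":0,"dx":0,"dy":0,"dz":0,"jaw":1}
    - {"rx":0,"ry":0,"rz":0,"dx":0,"dy":0,"dz":0.01,"jaw":1}
    - {"rx":0,"ry":0,"rz":0,"dx":0,"dy":0,"dz":0,"jaw":1}
    - {"rx":0,"ry":0,"rz":0,"dx":0,"dy":0,"dz":0,"jaw":1}

```text
t: 12.75
position: [0.5926, -0.1163, 0.1196]
orientation: [[0.916, 0.4, 0.0], [0.4, -0.916, -0.0], [0.0, 0.0, -1.0]]
ft_force: [-0.1, -0.1, 5.9]
finger_gap: 0.147
gripper_force: 59.6
```

```bash
python3 - <<'E'
from h import *
o=arm.get_obs(); print(o["position"],o["ft_force"])
E
```

```text
[ 0.59259031 -0.11628939  0.11960194] [-0.11610484 -0.14076648  5.91178031]
```

Emit:
move_arm:
  rows:
    - {"rx":0,"ry":0,"rz":0,"dx":0,"dy":0,"dz":0.01,"jaw":1}
    - {"rx":0,"ry":0,"rz":0,"dx":0,"dy":0,"dz":0,"jaw":1}
    - {"rx":0,"ry":0,"rz":0,"dx":0,"dy":0,"dz":0,"jaw":1}

```text
t: 13.05
position: [0.5925, -0.1164, 0.1185]
orientation: [[0.916, 0.4, 0.0], [0.4, -0.916, -0.0], [-0.0, 0.0, -1.0]]
ft_force: [-0.3, -0.2, 4.6]
finger_gap: 0.151
gripper_force: 59.5
```

```bash
python3 - <<'E'
from h import *
o=arm.get_obs(); print(o["position"],o["ft_force"])
c=cap("top"); cv2.imwrite("pics/press.png",cv2.resize(c[0][170:290,270:400],None,fx=4,fy=4,interpolation=2)[:,:,::-1])
E
```

```text
[ 0.59249424 -0.11636698  0.11850216] [-0.33728655 -0.16961462  4.5862207 ]
```

View pics/press.png

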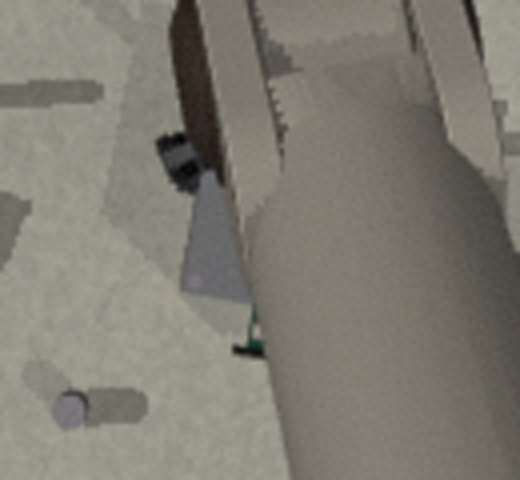

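The black front with green board now stands out at crop (250,350), about 12 px (30 mm) from the unit's edge: released. Holding briefly, then withdrawing straight up.

Emit:
move_arm:
  rows:
    - {"rx":0,"ry":0,"rz":0,"dx":0,"dy":0,"dz":0,"jaw":1}
    - {"rx":0,"ry":0,"rz":0,"dx":0,"dy":0,"dz":0,"jaw":1}
    - {"rx":0,"ry":0,"rz":0,"dx":0,"dy":0,"dz":-0.04,"jaw":1}
    - {"rx":0,"ry":0,"rz":0,"dx":0,"dy":0,"dz":-0.1,"jaw":1}
    - {"rx":0,"ry":0,"rz":0,"dx":0,"dy":0,"dz":-0.15,"jaw":1}

```text
t: 13.6
position: [0.5911, -0.1161, 0.147]
orientation: [[0.916, 0.4, -0.003], [0.4, -0.916, 0.001], [-0.002, -0.002, -1.0]]
ft_force: [0.2, -0.3, -1.2]
finger_gap: 0.148
gripper_force: 58.6
```

Emit:
move_arm:
  rows:
    - {"rx":0,"ry":0,"rz":0,"dx":0,"dy":0,"dz":-0.2,"jaw":1}
    - {"rx":0,"ry":0,"rz":0,"dx":0,"dy":0,"dz":-0.2,"jaw":1}
    - {"rx":0,"ry":0,"rz":0,"dx":0,"dy":0,"dz":-0.05,"jaw":1}
    - {"rx":0,"ry":0,"rz":0,"dx":0,"dy":0,"dz":0,"jaw":1}

```text
t: 14.0
position: [0.5931, -0.1164, 0.1938]
orientation: [[0.916, 0.4, 0.002], [0.4, -0.916, -0.001], [0.001, 0.001, -1.0]]
ft_force: [0.5, 0.9, -0.8]
finger_gap: 0.151
gripper_force: 58.6
```

```bash
python3 - <<'E'
from h import *
o=arm.get_obs(); print(o["position"],o["orientation"],totool(np.array([.5312,.1473,.19])-o["position"]),o["ft_force"])
E
```

```text
[ 0.59308283 -0.1163818   0.19375746] [[ 9.16439615e-01  4.00168191e-01  1.96227912e-03]
 [ 4.00170197e-01 -9.16440534e-01 -7.49025807e-04]
 [ 1.49857582e-03  1.47168254e-03 -9.99997794e-01]] [ 0.48800087 -2.66417764  0.03438511] [ 0.53801058  0.92397455 -0.83411632]
```

Emit:
move_arm:
  rows:
    - {"rx":0,"ry":0,"rz":0,"dx":0.05,"dy":-0.25,"dz":0,"jaw":1}
    - {"rx":0,"ry":0,"rz":0,"dx":0.06,"dy":-0.31,"dz":0,"jaw":1}
    - {"rx":0,"ry":0,"rz":0,"dx":0.06,"dy":-0.31,"dz":0,"jaw":1}
    - {"rx":0,"ry":0,"rz":0,"dx":0.06,"dy":-0.31,"dz":0,"jaw":1}
    - {"rx":0,"ry":0,"rz":0,"dx":0.06,"dy":-0.31,"dz":0,"jaw":1}

```text
t: 14.5
position: [0.5581, 0.0328, 0.1913]
orientation: [[0.916, 0.4, -0.002], [0.4, -0.916, -0.0], [-0.002, -0.001, -1.0]]
ft_force: [-0.2, -0.3, -0.9]
finger_gap: 0.151
gripper_force: 58.6
```

Emit:
move_arm:
  rows:
    - {"rx":0,"ry":0,"rz":0,"dx":0.06,"dy":-0.31,"dz":0,"jaw":1}
    - {"rx":0,"ry":0,"rz":0,"dx":0.06,"dy":-0.31,"dz":0,"jaw":1}
    - {"rx":0,"ry":0,"rz":0,"dx":0.05,"dy":-0.3,"dz":0,"jaw":1}
    - {"rx":0,"ry":0,"rz":0,"dx":0.03,"dy":-0.2,"dz":0,"jaw":1}
    - {"rx":0,"ry":0,"rz":0,"dx":0,"dy":0,"dz":0,"jaw":1}

```text
t: 15.0
position: [0.5307, 0.1464, 0.1918]
orientation: [[0.914, 0.406, -0.002], [0.406, -0.914, 0.002], [-0.001, -0.002, -1.0]]
ft_force: [-0.1, 0.5, -0.8]
finger_gap: 0.153
gripper_force: 58.7
```

Emit:
move_arm:
  rows:
    - {"rx":0,"ry":0,"rz":0,"dx":0,"dy":0,"dz":0.1,"jaw":1}
    - {"rx":0,"ry":0,"rz":0,"dx":0,"dy":0,"dz":0.1,"jaw":1}
    - {"rx":0,"ry":0,"rz":0,"dx":0,"dy":0,"dz":0.1,"jaw":1}
    - {"rx":0,"ry":0,"rz":0,"dx":0,"dy":0,"dz":0,"jaw":1}
    - {"rx":0,"ry":0,"rz":0,"dx":0,"dy":0,"dz":0,"jaw":1}

```text
t: 15.5
position: [0.5327, 0.1418, 0.1618]
orientation: [[0.917, 0.399, -0.001], [0.399, -0.917, -0.0], [-0.001, -0.0, -1.0]]
ft_force: [-0.6, 0.5, -0.0]
finger_gap: 0.153
gripper_force: 58.7
```

Emit:
move_arm:
  rows:
    - {"rx":0,"ry":0,"rz":0,"dx":0,"dy":0,"dz":0,"jaw":1}
    - {"rx":0,"ry":0,"rz":0,"dx":0,"dy":0,"dz":0,"jaw":1}
    - {"rx":0,"ry":0,"rz":0,"dx":0,"dy":0,"dz":0,"jaw":1}

```text
t: 15.8
position: [0.5332, 0.1426, 0.1629]
orientation: [[0.916, 0.4, 0.001], [0.4, -0.916, 0.0], [0.001, 0.0, -1.0]]
ft_force: [-0.2, -0.3, -0.6]
finger_gap: 0.149
gripper_force: 58.7
```

```bash
python3 - <<'E'
from h import *
o=arm.get_obs(); print(o["position"],o["orientation"],totool(np.array([.5312,.1473,.15])-o["position"]),o["ft_force"])
E
```

```text
[0.53321071 0.14258512 0.1629272 ] [[ 9.16400759e-01  4.00261196e-01  7.89887341e-04]
 [ 4.00261287e-01 -9.16401058e-01  4.64401528e-05]
 [ 7.42441786e-04  2.73603533e-04 -9.99999687e-01]] [ 0.00034975 -0.0512907   0.12925825] [-0.15444223 -0.3353678  -0.63989687]
```

Emit:
move_arm:
  rows:
    - {"rx":0,"ry":0,"rz":0,"dx":0,"dy":-0.05,"dz":0.05,"jaw":1}
    - {"rx":0,"ry":0,"rz":0,"dx":0,"dy":0,"dz":0.1,"jaw":1}
    - {"rx":0,"ry":0,"rz":0,"dx":0,"dy":0,"dz":0.09,"jaw":1}
    - {"rx":0,"ry":0,"rz":0,"dx":0,"dy":0,"dz":0,"jaw":1}
    - {"rx":0,"ry":0,"rz":0,"dx":0,"dy":0,"dz":0,"jaw":1}

```text
t: 16.3
position: [0.5305, 0.147, 0.1379]
orientation: [[0.916, 0.4, -0.001], [0.4, -0.916, -0.0], [-0.001, -0.0, -1.0]]
ft_force: [-1.2, 0.2, -0.3]
finger_gap: 0.155
gripper_force: 58.7
```

Emit:
move_arm:
  rows:
    - {"rx":0,"ry":0,"rz":0,"dx":0,"dy":0,"dz":0,"jaw":1}
    - {"rx":0,"ry":0,"rz":0,"dx":0,"dy":0,"dz":0,"jaw":1}
    - {"rx":0,"ry":0,"rz":0,"dx":0,"dy":0,"dz":0,"jaw":1}

```text
t: 16.6
position: [0.5312, 0.1471, 0.1388]
orientation: [[0.916, 0.4, 0.001], [0.4, -0.916, 0.0], [0.001, 0.0, -1.0]]
ft_force: [-0.8, 0.1, 0.3]
finger_gap: 0.15
gripper_force: 58.7
```

```bash
python3 - <<'E'
from h import *
o=arm.get_obs(); print(o["position"],o["orientation"][:,2],totool(np.array([.5312,.1473,.12])-o["position"]),o["ft_force"])
E
```

```text
[0.53119018 0.14712852 0.13882716] [ 6.51553156e-04  2.59036523e-05 -9.99999787e-01] [ 0.00066183 -0.00157685  0.18827171] [-0.84296565  0.07095769  0.26162574]
```

Aligned. Inserting.

Emit:
move_arm:
  rows:
    - {"rx":0,"ry":0,"rz":0,"dx":0,"dy":0,"dz":0.04,"jaw":1}
    - {"rx":0,"ry":0,"rz":0,"dx":0,"dy":0,"dz":0.04,"jaw":1}
    - {"rx":0,"ry":0,"rz":0,"dx":0,"dy":0,"dz":0.03,"jaw":1}
    - {"rx":0,"ry":0,"rz":0,"dx":0,"dy":0,"dz":0.03,"jaw":1}
    - {"rx":0,"ry":0,"rz":0,"dx":0,"dy":0,"dz":0,"jaw":1}

```text
t: 17.1
position: [0.5305, 0.147, 0.1239]
orientation: [[0.916, 0.4, -0.001], [0.4, -0.916, -0.0], [-0.001, -0.0, -1.0]]
ft_force: [-0.3, -0.5, -0.6]
finger_gap: 0.149
gripper_force: 58.7
```

Emit:
move_arm:
  rows:
    - {"rx":0,"ry":0,"rz":0,"dx":0,"dy":0,"dz":0.07,"jaw":1}
    - {"rx":0,"ry":0,"rz":0,"dx":0,"dy":0,"dz":0.07,"jaw":1}
    - {"rx":0,"ry":0,"rz":0,"dx":0,"dy":0,"dz":0.07,"jaw":1}
    - {"rx":0,"ry":0,"rz":0,"dx":0,"dy":0,"dz":0.07,"jaw":1}
    - {"rx":0,"ry":0,"rz":0,"dx":0,"dy":0,"dz":0,"jaw":1}

```text
t: 17.6
position: [0.5299, 0.1468, 0.0952]
orientation: [[0.916, 0.4, -0.002], [0.4, -0.916, -0.0], [-0.002, -0.001, -1.0]]
ft_force: [0.4, -1.0, -0.7]
finger_gap: 0.15
gripper_force: 58.7
```

Emit:
move_arm:
  rows:
    - {"rx":0,"ry":0,"rz":0,"dx":0,"dy":0,"dz":0.06,"jaw":1}
    - {"rx":0,"ry":0,"rz":0,"dx":0,"dy":0,"dz":0.05,"jaw":1}
    - {"rx":0,"ry":0,"rz":0,"dx":0,"dy":0,"dz":0.03,"jaw":1}
    - {"rx":0,"ry":0,"rz":0,"dx":0,"dy":0,"dz":0,"jaw":1}
    - {"rx":0,"ry":0,"rz":0,"dx":0,"dy":0,"dz":0,"jaw":1}

```text
t: 18.1
position: [0.531, 0.1472, 0.0826]
orientation: [[0.916, 0.4, 0.0], [0.4, -0.916, 0.0], [0.0, -0.0, -1.0]]
ft_force: [-0.2, 0.6, -0.6]
finger_gap: 0.151
gripper_force: 58.7
```

Emit:
move_arm:
  rows:
    - {"rx":0,"ry":0,"rz":0,"dx":0,"dy":0,"dz":0.02,"jaw":1}
    - {"rx":0,"ry":0,"rz":0,"dx":0,"dy":0,"dz":0.02,"jaw":1}
    - {"rx":0,"ry":0,"rz":0,"dx":0,"dy":0,"dz":0.005,"jaw":1}
    - {"rx":0,"ry":0,"rz":0,"dx":0,"dy":0,"dz":0,"jaw":1}
    - {"rx":0,"ry":0,"rz":0,"dx":0,"dy":0,"dz":0,"jaw":1}

```text
t: 18.6
position: [0.5317, 0.1473, 0.0787]
orientation: [[0.916, 0.4, 0.001], [0.4, -0.916, 0.0], [0.001, 0.0, -1.0]]
ft_force: [0.0, -0.4, 5.1]
finger_gap: 0.145
gripper_force: 59.7
```

Seated, with 5 N on the shoulder at the original height. Releasing.

Emit:
move_arm:
  rows:
    - {"rx":0,"ry":0,"rz":0,"dx":0,"dy":0,"dz":0,"jaw":-1}
    - {"rx":0,"ry":0,"rz":0,"dx":0,"dy":0,"dz":0,"jaw":-1}
    - {"rx":0,"ry":0,"rz":0,"dx":0,"dy":0,"dz":0,"jaw":-1}
    - {"rx":0,"ry":0,"rz":0,"dx":0,"dy":0,"dz":0,"jaw":-1}
    - {"rx":0,"ry":0,"rz":0,"dx":0,"dy":0,"dz":0,"jaw":-1}

```text
t: 19.1
position: [0.5308, 0.1471, 0.0779]
orientation: [[0.916, 0.4, -0.0], [0.4, -0.916, -0.0], [-0.0, -0.0, -1.0]]
ft_force: [0.2, 0.3, 0.3]
finger_gap: 0.979
gripper_force: 0.0
```

Emit:
move_arm:
  rows:
    - {"rx":0,"ry":0,"rz":0,"dx":0,"dy":0,"dz":0,"jaw":-1}
    - {"rx":0,"ry":0,"rz":0,"dx":0,"dy":0,"dz":0,"jaw":-1}
    - {"rx":0,"ry":0,"rz":0,"dx":0,"dy":0,"dz":0,"jaw":-1}
    - {"rx":0,"ry":0,"rz":0,"dx":0,"dy":0,"dz":0,"jaw":-1}

```text
t: 19.5
position: [0.5309, 0.1471, 0.078]
orientation: [[0.916, 0.4, 0.0], [0.4, -0.916, 0.0], [0.0, 0.0, -1.0]]
ft_force: [-0.5, -0.1, -1.0]
finger_gap: 1.001
gripper_force: 0.0
```

Emit:
move_arm:
  rows:
    - {"rx":0,"ry":0,"rz":0,"dx":0,"dy":0,"dz":-0.15,"jaw":-1}
    - {"rx":0,"ry":0,"rz":0,"dx":0,"dy":0,"dz":-0.25,"jaw":-1}
    - {"rx":0,"ry":0,"rz":0,"dx":0,"dy":0,"dz":-0.3,"jaw":-1}
    - {"rx":0,"ry":0,"rz":0,"dx":0,"dy":0,"dz":-0.3,"jaw":-1}
    - {"rx":0,"ry":0,"rz":0,"dx":0,"dy":0,"dz":-0.2,"jaw":-1}

```text
t: 20.0
position: [0.5318, 0.1479, 0.2014]
orientation: [[0.916, 0.401, 0.003], [0.401, -0.916, 0.001], [0.003, 0.001, -1.0]]
ft_force: [-0.2, -0.1, -0.3]
finger_gap: 1.002
gripper_force: 0.0
```

Emit:
move_arm:
  rows:
    - {"rx":0,"ry":0,"rz":0,"dx":-0.27,"dy":0.285,"dz":0,"jaw":-1}
    - {"rx":0,"ry":0,"rz":0,"dx":-0.27,"dy":0.285,"dz":0,"jaw":-1}
    - {"rx":0,"ry":0,"rz":0,"dx":-0.27,"dy":0.285,"dz":0,"jaw":-1}
    - {"rx":0,"ry":0,"rz":0,"dx":-0.27,"dy":0.285,"dz":0,"jaw":-1}
    - {"rx":0,"ry":0,"rz":0,"dx":-0.27,"dy":0.285,"dz":0,"jaw":-1}

```text
t: 20.5
position: [0.4638, -0.0386, 0.1991]
orientation: [[0.916, 0.401, 0.001], [0.401, -0.916, -0.001], [0.001, 0.001, -1.0]]
ft_force: [1.3, -0.4, -0.7]
finger_gap: 1.001
gripper_force: 0.0
```

Emit:
move_arm:
  rows:
    - {"rx":0,"ry":0,"rz":0,"dx":-0.27,"dy":0.285,"dz":0,"jaw":-1}
    - {"rx":0,"ry":0,"rz":0,"dx":-0.27,"dy":0.285,"dz":0,"jaw":-1}
    - {"rx":0,"ry":0,"rz":0,"dx":-0.27,"dy":0.285,"dz":0,"jaw":-1}
    - {"rx":0,"ry":0,"rz":0,"dx":-0.27,"dy":0.285,"dz":0,"jaw":-1}
    - {"rx":0,"ry":0,"rz":0,"dx":-0.27,"dy":0.285,"dz":0,"jaw":-1}

```text
t: 21.0
position: [0.3973, -0.2235, 0.1993]
orientation: [[0.916, 0.401, 0.001], [0.401, -0.916, -0.001], [0.001, 0.002, -1.0]]
ft_force: [0.6, 0.0, -0.1]
finger_gap: 1.0
gripper_force: 0.0
```

Emit:
move_arm:
  rows:
    - {"rx":0,"ry":0,"rz":0,"dx":-0.27,"dy":0.285,"dz":0,"jaw":-1}
    - {"rx":0,"ry":0,"rz":0,"dx":-0.27,"dy":0.285,"dz":0,"jaw":-1}
    - {"rx":0,"ry":0,"rz":0,"dx":-0.27,"dy":0.285,"dz":0,"jaw":-1}
    - {"rx":0,"ry":0,"rz":0,"dx":0,"dy":0,"dz":0,"jaw":-1}
    - {"rx":0,"ry":0,"rz":0,"dx":0,"dy":0,"dz":0,"jaw":-1}

```text
t: 21.5
position: [0.3575, -0.3334, 0.1987]
orientation: [[0.917, 0.398, 0.001], [0.398, -0.917, -0.0], [0.001, 0.0, -1.0]]
ft_force: [0.0, 0.1, 0.1]
finger_gap: 0.999
gripper_force: 0.0
```

```bash
python3 - <<'E'
from h import *
a=cap("top");b=cap("scene")
cv2.imwrite("pics/final.png",np.vstack([cv2.resize(a[0][110:300,180:400],(390*220//220,337)),cv2.resize(b[0][180:320,250:470],(390,248))])[:,:,::-1])
pa,_=blob(a,(18,140,90),(32,255,255),(215,218,240,236)); pb,_=blob(b,(18,120,60),(34,255,255),(412,205,434,245)); print(pa,pb,"before 226.07,227.05 / 422.25,225.46")
E
```

```text
[226.04444444 226.84444444] [422.064 225.392] before 226.07,227.05 / 422.25,225.46
```

View pics/final.png

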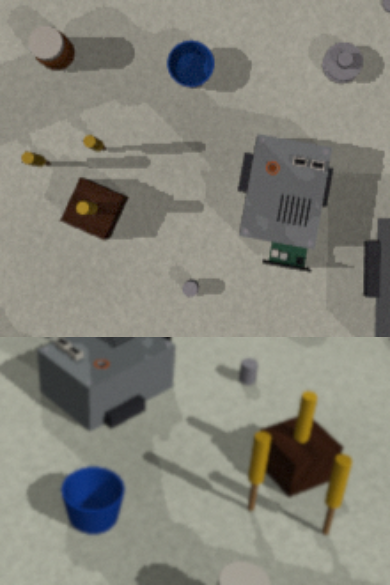

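The carrier is out, with the black front and green board at crop (287,258). The dowel is back in its stand within 0.2 px of its starting pixel in both views, and the jar, tub, pulley and socket are undisturbed.

```bash
python3 -c "
from workcell import sign_off
print(sign_off())"
```

```text
the job is handed in; nothing more can be done
None
```

The job is handed in: the carrier sprang out at about 6 N on the latch, the dowel is back fully down in its stand, and the jar, pulley, tub and socket look untouched in the final pictures.

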